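# Hold a drawer front on for the screws

### The arm

A 7-joint arm with a two-finger parallel gripper is mounted at the origin on the work surface. World frame = base frame: x ahead of the robot, y to its left, z up, the work surface at z = 0. Lengths are in m, angles in rad, forces in N, time in s.
With the tool pointing down it reaches from about 0.4 to 0.925 m from the base axis. Payload 5.6 kg.
Tool frame: the origin (TCP) lies at the very end of the fingers, on their centre line; the grasp point (between the pads) lies 19 mm behind it; z points along the fingers, y is the line along which they close (so a half turn about z gives the same grasp; the last joint's range is limited). The gripper opens to 85 mm and grips with 20 to 120 N. Pads are 22 mm wide; open, the fingers measure 114 mm over their backs; the gripper's body (76 mm by 85 mm) begins 54 mm behind the grasp point. The pads swing forward as they close: fully open they stand 13 mm farther back than shut.
Start: joints at [1.157, 0.468, -0.012, 1.603, 0.006, 1.071, -0.056], TCP at [0.235, -0.606, 0.231] pointing down, gripper open.
Joint ranges: [-2.53, 2.53], [-0.31, 2.02], [-1.57, 1.55], [0.28, 2.44], [-1.29, 4.43], [0.15, 1.84], [-2.92, 2.92]. Speed limits (rad/s): [2.57, 2.57, 3.14, 3.14, 3.14, 3.14, 3.14].

### API

Orientations are given as [roll, pitch, yaw] about the fixed x, y, z axes, in that order (R = Rz(yaw) Ry(pitch) Rx(roll)).
In Python, from station import r gives the robot as it stands. The module is installed in compiled form; this text tells all that it offers.
- The arm moves only by the tool send_rows, never from a script. Its argument "deltas" is a list of rows, each a list of 3 entries, a list of its own where there are three numbers: the shift along the tool's x, y, z in units of 0.02 m (1.0 is 0.02 m), then the turn, a rotation vector about the tool's x, y, z in units of 5 degrees (1.0 is 5 degrees), then the opening, from 0 (shut) to 1 (fully open). In form: [[[dx, dy, dz], [wx, wy, wz], jaw], ...]. A call has 1 to 12 rows; each row shifts and turns the commanded pose from where the row before left it, along the tool's axes as they then stand; what a row does not reach is not made up. A row lasts 1/12 s, in which the tool goes at most 41.7 mm and 7.16 degrees, less where a joint would pass 70% of its speed; a pose out of reach is approached as far as the arm can. A call with a number of a shift or a turn outside -1 to 1 is refused whole. A call with a gripper value outside its range is refused whole. The fingers move at their own pace and stop on an object; "newtons" is the grip in N (left out, the last holds). Time passes only in rows, so rows that do not move let the fingers close. It gives the time, the measured TCP pose, the force, the opening and the grip force at its end, in the units of the state.
- r.read_state(): the state, without advancing time (a new reading comes with each control period).
- r.capture(name): name is "scene" or "top"; returns a dict with "img" (400x640x3 uint8, red, green, blue), "range_z" (400x640 float32, m along the optical axis (not along the pixel's ray), 0 where there is no reading), "K" (3x3 intrinsics, pixels), "R" (3x3) and "t" (3): a world point X has camera coordinates R X + t. Camera axes: x right, y down, z forward; pixel columns grow to the right and rows downward; lengths in m; the calibration is good to about 2 mm. A picture is of the moment at which its call begins.
- r.hand_in(): hands the job in; it is judged then, once.
The state is a dict: "time_s": time; "qpos": joint angles; "qd": joint speeds; "tau": joint torques, N m; "position": TCP position; "eef_rot": TCP orientation; "ft_force": force on the tool from outside, world axes, zero at the start; "ft_torque": the same for the moment, N m; "opening": opening from 0.0 (shut) to 1.0 (fully open); "finger_force": force on a finger pad.
Only numpy, scipy, OpenCV 4.12 (cv2) and the standard library are available. Lean on these libraries where they do the work, as an engineer would, in place of code of your own. Each camera call takes 0.05 s, during which the arm holds its last target. There are 200 camera calls.

### The job

The small drawer unit on the counter is getting its new front: first push its drawer box fully shut, then pick up the lower of the two loose wooden drawer fronts, without tipping it over, and bring it up so that it squarely covers the open front of the unit, pull facing out, its edges in line with the unit's sides, its top edge level with theirs, and clear of the counter. Press it flat against the drawer box with a steady push of about 12 newtons (not less than 6, not more than 20, and never ram it) for a colleague who will drive the screws from inside the box. Finish while still holding it there in the gripper with that push, not put down or let go; leave the taller front, the mug and the screw tray where they stand.

Things in the scene. Friction and masses are not known exactly. Their poses are not given: they have to be found in the camera images.
- unit: Small cherry drawer unit without its top board, fixed to the counter: 260 mm wide (y), 260 deep (x), on 20 mm feet, its sides standing from 20 to 130 mm above the counter, 16 mm thick. Origin on the counter below the middle of the front edges of its sides; x points from the front into the unit (away from the robot), y to the left, z up. The drawer box slides in it along x.
- drawer (a joint): How far the drawer box is open, in m: 0 = fully shut against the rubber buffers of its runners, positive = out towards the robot. It slides with about 2.5 N of friction and stays where it is left. Pressed further at 0, the buffers give elastically by 1 mm for each 5 N (not shown in this value).
- drawer_face (a point): Centre of the flat outer face of the plywood drawer box (202 mm wide, 75 high, from 44 to 119 mm above the counter, walls 12 mm, open on top), to which the front is to be screwed. With the drawer shut, this face stands 5 mm in front of the unit's side edges. Axes as the unit's.
- front: The lower of two loose cherry drawer fronts, the one to fit: board 260 mm wide (y), 110 high (z), 22 thick (x), about 0.4 kg, standing on its long edge, bar pull on its -x side. Origin at the centre of its underside (mid-thickness); x points from pull side to plain back, z up. In place, its origin is at y = 0, z = 20 mm in the unit's frame and its back touches the drawer face.
- front_pull (a point): Middle of the lower front's pull: square aluminium bar 12 by 12 mm, 140 mm long along y, 84 mm above the board's lower and 26 below its upper edge; bar centre 51 mm from the board's mid-plane towards -x: 34 mm free between bar and board. Two 10 mm posts 55 mm either side of the middle join it to the board. Axes as the front's.
- tall_front: The other loose front, 170 mm high, otherwise alike (260 wide, 22 thick, bar pull 144 mm above its lower edge), standing on its long edge. To be left alone. Origin at the centre of its underside, axes as the lower front's.
- mug: White mug, 82 mm across, 92 high, standing beside the unit. To be left alone. Origin at the centre of its underside.
- screw_tray: Small open grey tray of screws, 110 by 80 mm, 35 high, beside the unit. To be left alone. Origin at the centre of its underside.

How it is judged:
By the outcome, as a careful person would: the job done as asked, in the order asked, and still so for the second after the job is handed in, while the arm keeps its last pose, push and grip.
It also fails if it takes over 72 s, if anything falls off the work surface, if the arm or the gripper's body presses on something with over 40 N, if the wrist force passes 120 N, or if a joint passes its speed limit or range.

## Working session

There is one attempt and no reset: what is moved stays moved. The work goes in short steps, Python scripts to look and compute and a tool call to move; the robot and the scene stay as the last step left them, time stands still between calls to the robot, and variables do not carry over. Pictures are saved under pics/ and viewed, at most 10 in all, crops included, and the job is handed in when it is done.

Besides the shell and the picture viewer there is one more tool, called after "Call:" as name([rows], argument=value, ...), one row to a line, values as JSON. send_rows: Moves the arm, as the interface text tells. Shifts and turns lie within -1 to 1; 1 stands for 0.02 m of shift or 5 degrees of turn. Its arguments: {"type":"object","properties":{"deltas":{"type":"array"},"newtons":{"type":"number"}},"required":["deltas"]}

```bash
mkdir -p pics; cat > h.py <<'E'
import numpy as np, cv2
from station import r
def cap(n,save=None):
    c=r.capture(n)
    if save: cv2.imwrite('pics/'+save,c['img'][:,:,::-1])
    return c
def pts(c):
    z=c['range_z'];v,u=np.mgrid[:400,:640];K=c['K']
    P=np.stack([(u-K[0,2])/K[0,0]*z,(v-K[1,2])/K[1,1]*z,z],-1)
    W=(P-c['t'])@c['R']; W[z==0]=np.nan
    return W
E
python3 - <<'E'
from h import *
a=cap('scene','s0.png');b=cap('top','t0.png')
np.set_printoptions(precision=3,suppress=True)
for c in(a,b): print(c['K'].tolist(),-c['R'].T@c['t'],c['R'][2], (c['range_z']>0).mean())
print(r.read_state())
E
```

```text
[[486.0302689829987, 0.0, 320.2769637332307], [0.0, 486.0302689829987, 199.10679405598987], [0.0, 0.0, 1.0]] [1.059 0.768 0.865] [-0.432 -0.631 -0.645] 0.99593359375
[[406.7441564651662, 0.0, 323.23045723385036], [0.0, 406.7441564651662, 199.9224255792476], [0.0, 0.0, 1.0]] [ 0.355 -0.016  1.138] [ 0.143  0.017 -0.99 ] 0.99625390625
{'time_s': 0.1, 'qpos': array([ 1.157,  0.468, -0.012,  1.604,  0.006,  1.071, -0.056]), 'qd': array([ 0.   , -0.002, -0.   , -0.002, -0.001,  0.001,  0.   ]), 'tau': array([  0.001, -53.352,   0.022, -25.196,   0.012,   0.004,  -0.   ]), 'position': array([ 0.235, -0.605,  0.23 ]), 'eef_rot': array([-3.14 ,  0.   ,  0.371]), 'ft_force': array([ 0.442, -0.992,  0.343]), 'ft_torque': array([ 0.035, -0.001,  0.021]), 'finger_force': 0.0, 'opening': 1.0039576458856045}
```

View pics/s0.png

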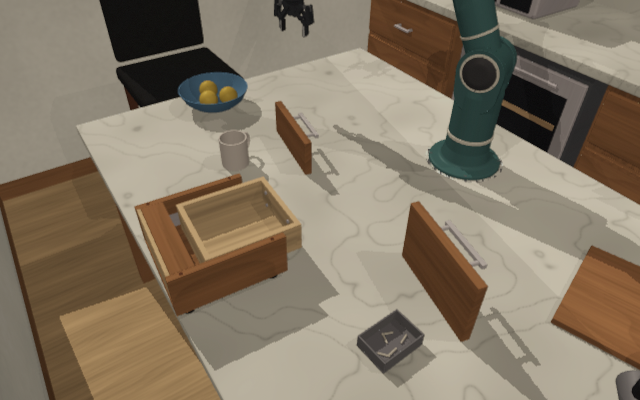

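View pics/t0.png

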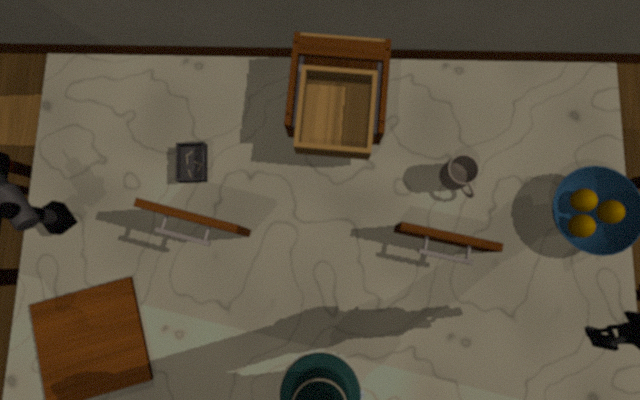

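The scene view shows the lower front at about (293,137), the tall front at (445,268) and the unit at (215,240) with its drawer open. In the top view the lower front is at (448,237), its pull at (445,250), the unit at (340,95), and the drawer's front edge near (333,152).

```bash
cat > m.py <<'E'
from h import *
np.set_printoptions(precision=4,suppress=True)
def rect(P,n):
    P=P[:,:2].astype(np.float32); (c,s,a)=cv2.minAreaRect(P); print(n,len(P),'c',np.array(c),'size',np.array(s),'ang',a)
    print(cv2.boxPoints((c,s,a)).round(4).tolist())
c=cap('top');W=pts(c);v,u=np.mgrid[:400,:640]
def sel(u0,u1,v0,v1,z0,z1,W=W):
    return W[(u>=u0)&(u<=u1)&(v>=v0)&(v<=v1)&(W[...,2]>z0)&(W[...,2]<z1)]
t=W[300,300];print('table z',np.nanmedian(W[270:300,150:300,2]))
rect(sel(385,510,210,262,.103,.12),'low top')
rect(sel(385,510,235,275,.07,.098),'pull')
rect(sel(275,400,25,165,.124,.14),'unit top')
rect(sel(288,385,60,165,.112,.1235),'box rim')
rect(sel(120,255,190,245,.16,.18),'tall top')
rect(sel(435,482,150,200,.05,.11),'mug')
rect(sel(170,212,138,188,.02,.05),'tray')
P=sel(275,400,25,165,.05,.14);print('max z unit',np.percentile(P[:,2],[50,90,99]))
E
python3 m.py
```

```text
table z -0.0007236408194934273
low top 931 c [ 0.4195 -0.3231] size [0.2592 0.0229] ang 79.06766510009766
[[0.38359999656677246, -0.448199987411499], [0.40610000491142273, -0.45260000228881836], [0.4553000032901764, -0.1981000006198883], [0.4327999949455261, -0.19370000064373016]]
pull 469 c [ 0.3806 -0.3453] size [0.1977 0.0468] ang 79.04061126708984
[[0.33880001306533813, -0.43779999017715454], [0.3847000002861023, -0.44670000672340393], [0.4223000109195709, -0.25270000100135803], [0.3763999938964844, -0.24379999935626984]]
unit top 3028 c [ 0.8168 -0.0312] size [0.2604 0.2618] ang 86.10366821289062
[[0.677299976348877, -0.15219999849796295], [0.9384999871253967, -0.17000000178813934], [0.9562000036239624, 0.08980000019073486], [0.6949999928474426, 0.10760000348091125]]
box rim 1598 c [ 0.755  -0.0263] size [0.2549 0.2496] ang 0.7589858174324036
[[0.6258999705314636, 0.09679999947547913], [0.6291999816894531, -0.15279999375343323], [0.8841000199317932, -0.149399995803833], [0.8808000087738037, 0.10010000318288803]]
tall top 982 c [0.4518 0.3309] size [0.26  0.022] ang 76.50798797607422
[[0.4108000099658966, 0.2070000022649765], [0.43220001459121704, 0.20190000534057617], [0.4927999973297119, 0.4546999931335449], [0.4713999927043915, 0.45989999175071716]]
mug 534 c [ 0.5854 -0.3629] size [0.0826 0.1047] ang 83.92256164550781
[[0.5289999842643738, -0.3984000086784363], [0.6330999732017517, -0.40950000286102295], [0.6419000029563904, -0.32739999890327454], [0.5376999974250793, -0.31630000472068787]]
tray 356 c [0.6179 0.3773] size [0.1111 0.082 ] ang 4.189036846160889
[[0.559499979019165, 0.4140999913215637], [0.565500020980835, 0.33239999413490295], [0.6764000058174133, 0.34049999713897705], [0.6704000234603882, 0.4223000109195709]]
max z unit [0.0912 0.1296 0.1322]
```

```bash
cat > d.py <<'E'
import sys
from h import *
from scipy.spatial.transform import Rotation as Ro
np.set_printoptions(precision=3,suppress=True)
# usage: d.py x y z toolY_angle_deg : remaining shift / turn in tool units
x,y,z,a=map(float,sys.argv[1:]); s=r.read_state()
R=Ro.from_euler('xyz',s['eef_rot']); a=np.radians(a)
ty=np.array([np.cos(a),np.sin(a),0]); tz=np.array([0,0,-1.]); T=Ro.from_matrix(np.c_[np.cross(ty,tz),ty,tz])
d=np.array([x,y,z])-s['position']
print('t',s['time_s'],'pos',s['position'],'F',s['ft_force'],'open',s['opening'],'q7',s['qpos'][6])
print('turn units',np.degrees((R.inv()*T).as_rotvec())/5,'shift in target axes',T.inv().apply(d)/.02)
E
python3 d.py .57 -.0142 .22 -3.9
```

```text
t 0.15 pos [ 0.235 -0.605  0.231] F [-0.503  0.565 -0.325] open 0.9936713801741444 q7 -0.056300335783009685
turn units [ -0.014  -0.008 -12.972] shift in target axes [30.633 14.684  0.527]
```

Call:
send_rows([
  [[0,0,0],[0,0,-1],0],
  [[0,0,0],[0,0,-1],0],
  [[0,0,0],[0,0,-1],0],
  [[0,0,0],[0,0,-1],0],
  [[0,0,0],[0,0,-1],0],
  [[0,0,0],[0,0,-1],0],
  [[0,0,0],[0,0,-1],0],
  [[0,0,0],[0,0,-1],0],
  [[0,0,0],[0,0,-1],0],
  [[0,0,0],[0,0,-1],0],
  [[0,0,0],[0,0,-1],0],
  [[0,0,0],[0,0,-1],0],
])

```text
time_s: 1.15
position: [0.2354, -0.6056, 0.2308]
eef_rot: [-3.141, -0.001, 1.422]
ft_force: [0.2, -0.0, -0.1]
opening: -0.002
finger_force: 0.0
```

```bash
python3 d.py .57 -.0142 .22 -3.9
```

```text
t 1.15 pos [ 0.235 -0.606  0.231] F [ 0.151 -0.004 -0.109] open -0.002016822481319353 q7 0.9043970664182046
turn units [-0.005 -0.008 -0.923] shift in target axes [30.641 14.682  0.542]
```

Call:
send_rows([
  [[0,0,0],[0,0,-0.92],0],
  [[1,0.48,0],[0,0,0],0],
  [[1,0.48,0],[0,0,0],0],
  [[1,0.48,0],[0,0,0],0],
  [[1,0.48,0],[0,0,0],0],
  [[1,0.48,0],[0,0,0],0],
  [[1,0.48,0],[0,0,0],0],
  [[1,0.48,0],[0,0,0],0],
  [[1,0.48,0],[0,0,0],0],
  [[1,0.48,0],[0,0,0],0],
  [[1,0.48,0],[0,0,0],0],
  [[1,0.48,0],[0,0,0],0],
])

```text
time_s: 2.15
position: [0.357, -0.393, 0.2311]
eef_rot: [-3.141, -0.0, 1.498]
ft_force: [0.5, 0.1, 0.9]
opening: 0.004
finger_force: 0.0
```

Call:
send_rows([
  [[1,0.48,0],[0,0,0],0],
  [[1,0.48,0],[0,0,0],0],
  [[1,0.48,0],[0,0,0],0],
  [[1,0.48,0],[0,0,0],0],
  [[1,0.48,0],[0,0,0],0],
  [[1,0.48,0],[0,0,0],0],
  [[1,0.48,0],[0,0,0],0],
  [[1,0.48,0],[0,0,0],0],
  [[1,0.48,0],[0,0,0],0],
  [[1,0.48,0],[0,0,0],0],
  [[1,0.48,0],[0,0,0],0],
  [[1,0.48,0],[0,0,0],0],
])

```text
time_s: 3.15
position: [0.4893, -0.1621, 0.2311]
eef_rot: [-3.141, 0.0, 1.498]
ft_force: [0.5, -0.5, -0.4]
opening: -0.0
finger_force: 0.0
```

```bash
python3 d.py .57 -.0142 .078 -3.9
```

```text
t 3.15 pos [ 0.489 -0.162  0.231] F [ 0.531 -0.452 -0.358] open -7.866725344858605e-05 q7 0.03518361948236634
turn units [-0.004  0.001 -0.053] shift in target axes [7.653 3.522 7.656]
```

Call:
send_rows([
  [[0,0,0],[0,0,-0.05],0],
  [[0.96,0.44,0.95],[0,0,0],0],
  [[0.96,0.44,0.95],[0,0,0],0],
  [[0.96,0.44,0.95],[0,0,0],0],
  [[0.96,0.44,0.95],[0,0,0],0],
  [[0.96,0.44,0.95],[0,0,0],0],
  [[0.96,0.44,0.95],[0,0,0],0],
  [[0.96,0.44,0.95],[0,0,0],0],
  [[0.96,0.44,0.95],[0,0,0],0],
  [[0,0,0],[0,0,0],0],
  [[0,0,0],[0,0,0],0],
])

```text
time_s: 4.07
position: [0.569, -0.0137, 0.0779]
eef_rot: [-3.139, -0.0, 1.505]
ft_force: [-0.6, -0.1, 0.7]
opening: 0.001
finger_force: 0.0
```

```bash
python3 d.py .66 -.0205 .078 -3.9; python3 - <<'E'
from h import *
c=cap('scene','s1.png');W=pts(c)
# box front face from the top camera rim: use unit-frame coordinates
o=np.array([.6862,-.0223]);ex=np.array([.2612,-.0178]);ex/=np.linalg.norm(ex);ey=np.array([-ex[1],ex[0]])
W=pts(cap('top'));m=(abs(W[...,2]-.119)<.006);q=(W[...,:2]-o);X=q@ex;Y=q@ey
g=m&(abs(Y)<.09)&(abs(Y)>.03)&(X<.1)&(X>-.12);print(np.percentile(X[g],[0,1,5,50]))
g=m&(X<-.01)&(X>-.1)&(abs(Y)<.13);print(np.percentile(Y[g],[1,99]))
E
```

```text
t 4.0667 pos [ 0.569 -0.014  0.078] F [-0.56  -0.108  0.663] open 0.0012501317377696971 q7 -0.39670329365959506
turn units [-0.034 -0.003  0.025] shift in target axes [-0.03   4.564 -0.004]
[-0.05125843 -0.0510683  -0.05069436 -0.03409916]
[-0.10071116  0.10025583]
```

Call:
send_rows([
  [[0,0.5,0],[0,0,0],0],
  [[0,0.5,0],[0,0,0],0],
  [[0,0.5,0],[0,0,0],0],
  [[0,0.3,0],[0,0,0],0],
  [[0,0.2,0],[0,0,0],0],
  [[0,0.2,0],[0,0,0],0],
  [[0,0.2,0],[0,0,0],0],
  [[0,0.2,0],[0,0,0],0],
  [[0,0.2,0],[0,0,0],0],
  [[0,0.2,0],[0,0,0],0],
])

```text
time_s: 5.0
position: [0.6295, -0.019, 0.0793]
eef_rot: [-3.141, 0.001, 1.502]
ft_force: [-1.8, -0.6, 3.6]
opening: -0.003
finger_force: 1.8
```

Call:
send_rows([
  [[0,0.2,0],[0,0,0],0],
  [[0,0.2,0],[0,0,0],0],
  [[0,0.2,0],[0,0,0],0],
  [[0,0.2,0],[0,0,0],0],
  [[0,0.2,0],[0,0,0],0],
  [[0,0,0],[0,0,0],0],
])

```text
time_s: 5.5
position: [0.6507, -0.0203, 0.0793]
eef_rot: [3.14, -0.0, 1.502]
ft_force: [-0.9, -1.2, 2.1]
opening: -0.0
finger_force: 1.0
```

Call:
send_rows([
  [[0,0.2,0],[0,0,0],0],
  [[0,0.1,0],[0,0,0],0],
  [[0,0.1,0],[0,0,0],0],
  [[0,0.1,0],[0,0,0],0],
  [[0,0.1,0],[0,0,0],0],
])

```text
time_s: 5.92
position: [0.6617, -0.021, 0.0793]
eef_rot: [-3.142, 0.0, 1.503]
ft_force: [-2.8, -1.6, 2.3]
opening: -0.001
finger_force: 1.9
```

```bash
cat > box.py <<'E'
from h import *
o=np.array([.6862,-.0223]);ex=np.array([.2612,-.0178]);ex/=np.linalg.norm(ex);ey=np.array([-ex[1],ex[0]])
W=pts(cap('top'));m=(abs(W[...,2]-.119)<.006);q=(W[...,:2]-o);X=q@ex;Y=q@ey
g=m&(abs(Y)<.09)&(abs(Y)>.05)&(X<.1)&(X>-.12);print('face X',np.percentile(X[g],[0,1,5,50]))
E
python3 box.py
```

```text
face X [-0.00669203 -0.00653238 -0.00628153  0.00239969]
```

Call:
send_rows([
  [[0,0.05,0],[0,0,0],0],
  [[0,0.05,0],[0,0,0],0],
  [[0,0,0],[0,0,0],0],
])

```text
time_s: 6.22
position: [0.6637, -0.0211, 0.0793]
eef_rot: [3.141, 0.0, 1.502]
ft_force: [-2.5, -1.7, 2.9]
opening: -0.002
finger_force: 1.7
```

Call:
send_rows([
  [[0,0.05,0],[0,0,0],0],
  [[0,0,0],[0,0,0],0],
])

```text
time_s: 6.38
position: [0.6646, -0.0212, 0.0793]
eef_rot: [-3.142, 0.0, 1.502]
ft_force: [-2.1, -2.2, 3.6]
opening: -0.003
finger_force: 2.0
```

Call:
send_rows([
  [[0,0.05,0],[0,0,0],0],
  [[0,0,0],[0,0,0],0],
])

```text
time_s: 6.55
position: [0.6651, -0.0212, 0.0792]
eef_rot: [-3.14, 0.0, 1.503]
ft_force: [-4.6, -2.8, 4.6]
opening: 0.002
finger_force: 3.2
```

Call:
send_rows([
  [[0,0.05,0],[0,0,0],0],
  [[0,0,0],[0,0,0],0],
])

```text
time_s: 6.72
position: [0.6655, -0.0213, 0.0792]
eef_rot: [-3.139, 0.001, 1.503]
ft_force: [-7.2, -1.8, 5.8]
opening: 0.002
finger_force: 4.2
```

Call:
send_rows([
  [[0,0.05,0],[0,0,0],0],
  [[0,0,0],[0,0,0],0],
])

```text
time_s: 6.88
position: [0.6659, -0.0213, 0.0791]
eef_rot: [-3.138, 0.001, 1.503]
ft_force: [-8.8, -2.0, 7.3]
opening: -0.0
finger_force: 5.3
```

```bash
python3 box.py
```

```text
face X [-0.00327424 -0.00292638 -0.00200858  0.00535945]
```

Call:
send_rows([
  [[0,-0.3,0],[0,0,0],0],
  [[0,-1,0],[0,0,0],0],
  [[0,-1,0],[0,0,0],0],
  [[0,-1,-1],[0,0,0],0.42],
  [[0,-1,-1],[0,0,0],0.42],
  [[0,-1,-1],[0,0,0],0.42],
  [[0,-1,-1],[0,0,0],0.42],
  [[0,0,-1],[0,0,0.7],0.42],
  [[0,0,-1],[0,0,0.7],0.42],
  [[0,0,0],[0,0,0],0.42],
])

```text
time_s: 7.77
position: [0.5446, -0.0117, 0.2034]
eef_rot: [3.133, -0.002, 1.379]
ft_force: [0.6, 0.5, 0.3]
opening: 0.419
finger_force: 0.0
```

```bash
python3 d.py .3694 -.3134 .20 -10.94; python3 m.py | grep -A1 -E "low|pull"; python3 box.py
```

```text
t 7.7667 pos [ 0.545 -0.012  0.203] F [0.604 0.454 0.262] open 0.4193526026037363 q7 -0.4208855195341629
turn units [ 0.101 -0.021 -0.008] shift in target axes [-16.475  -5.737   0.17 ]
low top 928 c [ 0.4193 -0.3227] size [0.2589 0.0224] ang 79.00457000732422
[[0.38359999656677246, -0.44760000705718994], [0.40560001134872437, -0.45190000534057617], [0.45500001311302185, -0.19779999554157257], [0.43290001153945923, -0.19349999725818634]]
pull 471 c [ 0.3807 -0.3448] size [0.1973 0.0467] ang 79.04664611816406
[[0.33899998664855957, -0.4372999966144562], [0.3849000036716461, -0.44609999656677246], [0.42239999771118164, -0.2524000108242035], [0.3765000104904175, -0.2434999942779541]]
face X [-0.00502875 -0.00488965 -0.00405552  0.0233185 ]
```

Call:
send_rows([
  [[-0.97,-0.34,0],[0.1,0,0],0.42],
  [[-0.97,-0.34,0],[0,0,0],0.42],
  [[-0.97,-0.34,0],[0,0,0],0.42],
  [[-0.97,-0.34,0],[0,0,0],0.42],
  [[-0.97,-0.34,0],[0,0,0],0.42],
  [[-0.97,-0.34,0],[0,0,0],0.42],
  [[-0.97,-0.34,0],[0,0,0],0.42],
  [[-0.97,-0.34,0],[0,0,0],0.42],
  [[-0.97,-0.34,0],[0,0,0],0.42],
  [[-0.97,-0.34,0],[0,0,0],0.42],
  [[-0.97,-0.34,0],[0,0,0],0.42],
  [[-0.97,-0.34,0],[0,0,0],0.42],
])

```text
time_s: 8.87
position: [0.4168, -0.2262, 0.1986]
eef_rot: [-3.132, -0.001, 1.382]
ft_force: [-0.8, -0.5, 0.4]
opening: 0.419
finger_force: 0.0
```

Call:
send_rows([
  [[-0.97,-0.34,0],[0,0,0],0.42],
  [[-0.97,-0.34,0],[0,0,0],0.42],
  [[-0.97,-0.34,0],[0,0,0],0.42],
  [[-0.97,-0.34,0],[0,0,0],0.42],
  [[-0.97,-0.34,0],[0,0,0],0.42],
  [[0,0,0],[0,0,0],0.42],
  [[0,0,0],[0,0,0],0.42],
])

```text
time_s: 9.45
position: [0.3652, -0.3149, 0.1989]
eef_rot: [-3.131, -0.001, 1.379]
ft_force: [0.5, 0.6, 0.4]
opening: 0.42
finger_force: 0.0
```

```bash
python3 d.py .3693 -.3132 .135 -10.94
```

```text
t 9.45 pos [ 0.365 -0.315  0.199] F [0.477 0.62  0.352] open 0.4200730528747095 q7 0.341495057544732
turn units [-0.116 -0.015 -0.012] shift in target axes [0.124 0.185 3.196]
```

Call:
send_rows([
  [[0.12,0.18,0.5],[-0.11,0,0],0.42],
  [[0,0,0.9],[0,0,0],0.42],
  [[0,0,0.9],[0,0,0],0.42],
  [[0,0,0.9],[0,0,0],0.42],
  [[0,0,0],[0,0,0],0.42],
  [[0,0,0],[0,0,0],0.42],
])

```text
time_s: 9.95
position: [0.37, -0.3114, 0.1353]
eef_rot: [-3.14, -0.002, 1.383]
ft_force: [0.7, -0.1, 0.8]
opening: 0.419
finger_force: 0.0
```

```bash
python3 d.py .3693 -.3132 .065 -10.94; python3 - <<'E'
from h import *
c=cap('scene');cv2.imwrite('pics/s2.png',cv2.resize(c['img'][60:200,220:380,::-1],None,fx=4,fy=4))
E
```

```text
t 9.95 pos [ 0.37  -0.311  0.135] F [ 0.662 -0.077  0.767] open 0.41943800049090135 q7 0.29178016465636897
turn units [-0.013 -0.024  0.032] shift in target axes [-0.096 -0.018  3.513]
```

View pics/s2.png

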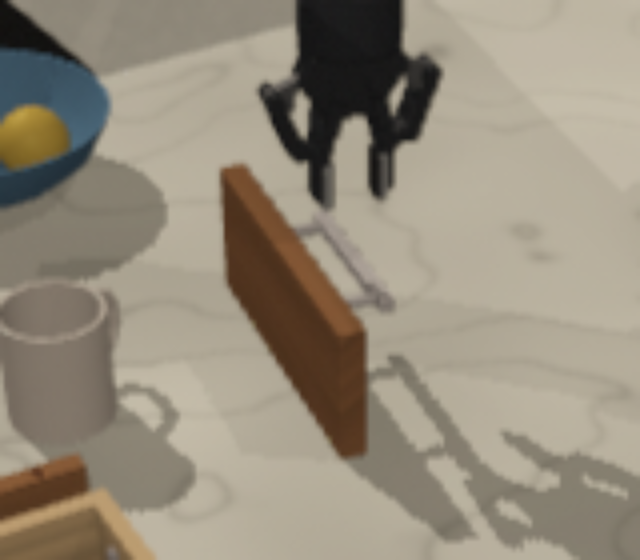

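The crop shows the fingers straddling the pull from above, with the left fingertip at (322,205) and the right at (382,198). The outer linkage bottoms out near (305,163), about 40 mm above the tips, so I'll grasp a little higher with a narrower opening to stay clear of the board's top edge.

Call:
send_rows([
  [[-0.05,0,0.5],[0,0,0],0.34],
  [[-0.05,0,0.5],[0,0,0],0.34],
  [[0,0,0.5],[0,0,0],0.34],
  [[0,0,0.4],[0,0,0],0.34],
  [[0,0,0.3],[0,0,0],0.34],
  [[0,0,0.3],[0,0,0],0.34],
  [[0,0,0.2],[0,0,0],0.34],
  [[0,0,0.2],[0,0,0],0.34],
  [[0,0,0],[0,0,0],0.34],
  [[0,0,0],[0,0,0],0.34],
])

```text
time_s: 10.83
position: [0.3696, -0.3149, 0.0781]
eef_rot: [3.141, -0.0, 1.38]
ft_force: [-0.4, 0.3, 0.1]
opening: 0.34
finger_force: 0.0
```

```bash
python3 d.py .3693 -.3132 .072 -10.94; python3 - <<'E'
from h import *
c=cap('scene');cv2.imwrite('pics/s3.png',cv2.resize(c['img'][80:180,250:350,::-1],None,fx=6,fy=6,interpolation=cv2.INTER_CUBIC))
E
```

```text
t 10.8333 pos [ 0.37  -0.315  0.078] F [-0.405  0.279  0.133] open 0.34040640701805136 q7 0.24715302927581217
turn units [ 0.009 -0.001  0.007] shift in target axes [ 0.083 -0.03   0.306]
```

View pics/s3.png

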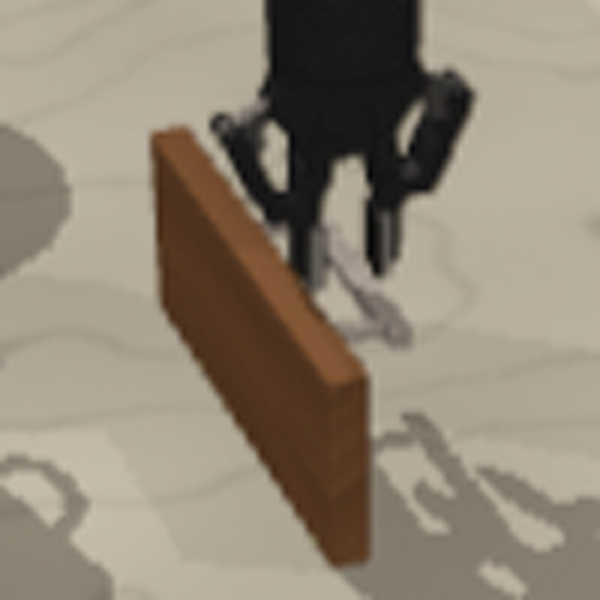

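The fingers now straddle the bar (pull around (350,270)). The inner finger at (300,270) is between bar and board with no contact force, and the linkage at (275,210) clears the board's top edge.

Call:
send_rows([
  [[0.08,-0.03,0.1],[0,0,0],0.34],
  [[0,0,0.1],[0,0,0],0.34],
  [[0,0,0.05],[0,0,0],0.34],
  [[0,0,0],[0,0,0],0.34],
  [[0,0,0],[0,0,0],0.25],
  [[0,0,0],[0,0,0],0.2],
  [[0,0,0],[0,0,0],0.16],
], newtons=30)

```text
time_s: 11.47
position: [0.3693, -0.3134, 0.0733]
eef_rot: [3.141, 0.0, 1.38]
ft_force: [0.3, -0.2, -0.1]
opening: 0.161
finger_force: 0.0
```

Call:
send_rows([
  [[0,0,0],[0,0,0],0.1],
  [[0,0,0],[0,0,0],0.0],
  [[0,0,0],[0,0,0],0.0],
  [[0,0,0],[0,0,0],0.0],
  [[0,0,0],[0,0,0],0.0],
])

```text
time_s: 11.88
position: [0.369, -0.3133, 0.0732]
eef_rot: [3.141, 0.0, 1.38]
ft_force: [-1.7, -0.6, 1.9]
opening: 0.135
finger_force: 32.5
```

Call:
send_rows([
  [[0,0,0],[0,0,0],0.0],
  [[0,0,0],[0,0,0],0.0],
  [[0,0,0],[0,0,0],0.0],
], newtons=110)

```text
time_s: 12.13
position: [0.3688, -0.3133, 0.0733]
eef_rot: [-3.142, 0.0, 1.38]
ft_force: [-4.4, 1.3, 5.2]
opening: 0.104
finger_force: 108.1
```

```bash
python3 m.py | grep -A1 -E "low top"; python3 d.py .3693 -.3132 .073 -10.94
```

```text
low top 458 c [ 0.4278 -0.2715] size [0.1477 0.0818] ang 53.63731002807617
[[0.35100001096725464, -0.3068000078201294], [0.41690000891685486, -0.35530000925064087], [0.5044999718666077, -0.2363000065088272], [0.43860000371932983, -0.18780000507831573]]
t 12.1833 pos [ 0.369 -0.313  0.073] F [-2.318  0.053  6.072] open 0.10563670848479075 q7 0.240291250271215
turn units [0.    0.001 0.004] shift in target axes [0.007 0.023 0.015]
```

Call:
send_rows([
  [[0,0,-0.1],[0,0,0],0],
  [[0,0,-0.2],[0,0,0],0],
  [[0,0,-0.3],[0,0,0],0],
  [[0,0,-0.4],[0,0,0],0],
  [[0,0,-0.5],[0,0,0],0],
  [[0,0,-0.5],[0,0,0],0],
  [[0,0,0],[0,0,0],0],
  [[0,0,0],[0,0,0],0],
])

```text
time_s: 12.85
position: [0.3697, -0.3138, 0.1142]
eef_rot: [3.139, 0.001, 1.38]
ft_force: [0.1, -0.9, -3.8]
opening: 0.11
finger_force: 107.7
```

```bash
python3 d.py .56 -.0137 .113 -3.9; python3 - <<'E'
from h import *
c=cap('scene');cv2.imwrite('pics/s4.png',cv2.resize(c['img'][70:180,240:350,::-1],None,fx=5,fy=5,interpolation=cv2.INTER_CUBIC))
E
```

```text
t 12.85 pos [ 0.37  -0.314  0.114] F [ 0.09  -0.902 -3.85 ] open 0.11005972804421889 q7 0.27393555848627443
turn units [ 0.031  0.017 -1.404] shift in target axes [15.618  8.47   0.062]
```

View pics/s4.png

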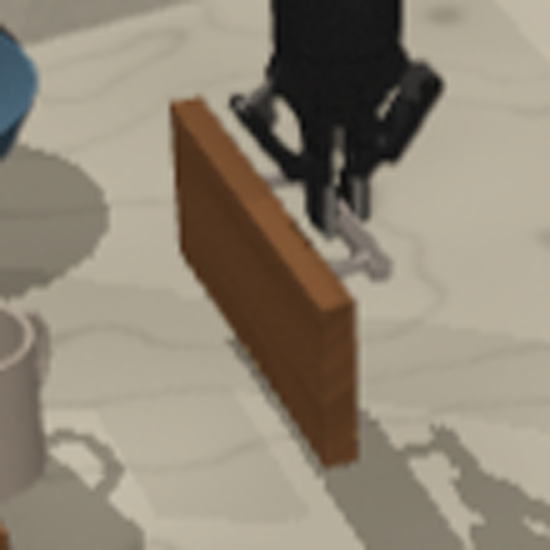

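The board hangs free and upright from the gripper, with its bottom edge at (335,465) clear of its shadow, and the bar held mid-length at (350,230).

Call:
send_rows([
  [[0,0,0],[0,0,-0.5],0],
  [[0,0,0],[0,0,-0.5],0],
  [[0,0,0],[0,0,-0.4],0],
  [[0.3,0.16,0],[0,0,0],0],
  [[0.6,0.32,0],[0,0,0],0],
  [[0.8,0.43,0],[0,0,0],0],
  [[0.8,0.43,0],[0,0,0],0],
  [[0.8,0.43,0],[0,0,0],0],
  [[0.8,0.43,0],[0,0,0],0],
  [[0.8,0.43,0],[0,0,0],0],
  [[0.8,0.43,0],[0,0,0],0],
  [[0.8,0.43,0],[0,0,0],0],
])

```text
time_s: 13.9
position: [0.448, -0.1868, 0.1129]
eef_rot: [3.141, -0.0, 1.502]
ft_force: [0.7, -0.1, -4.0]
opening: 0.11
finger_force: 107.7
```

Call:
send_rows([
  [[0.8,0.43,0],[0,0,0],0],
  [[0.8,0.43,0],[0,0,0],0],
  [[0.8,0.43,0],[0,0,0],0],
  [[0.8,0.43,0],[0,0,0],0],
  [[0.8,0.43,0],[0,0,0],0],
  [[0.8,0.43,0],[0,0,0],0],
  [[0.8,0.43,0],[0,0,0],0],
  [[0.8,0.43,0],[0,0,0],0],
  [[0.8,0.43,0],[0,0,0],0],
  [[0.6,0.32,0],[0,0,0],0],
  [[0.3,0.16,0],[0,0,0],0],
  [[0,0,0],[0,0,0],0],
])

```text
time_s: 14.9
position: [0.546, -0.0306, 0.1131]
eef_rot: [3.141, -0.001, 1.505]
ft_force: [-0.1, -0.7, -4.4]
opening: 0.111
finger_force: 107.7
```

```bash
python3 d.py .56 -.0137 .113 -3.9; cat > fr.py <<'E'
# board pose in the unit frame: back plane (scene), top-edge corners (top)
from h import *
np.set_printoptions(precision=4,suppress=True)
o=np.array([.6862,-.0223]);ex=np.array([.2612,-.0178]);ex/=np.linalg.norm(ex);ey=np.array([-ex[1],ex[0]])
def U(c): W=pts(c);q=W[...,:2]-o;return np.dstack([q@ex,q@ey,W[...,2]])
A=r.read_state()['position'];a=(A[:2]-o);print('tcp in unit',a@ex,a@ey,A[2])
for n in('scene','top'):
    c=cap(n);P=U(c);im=c['img'].astype(int)
    brown=(im[...,0]-im[...,2]>25)
    X0=a@ex+.051
    m=brown&(abs(P[...,0]-X0)<.03)&(abs(P[...,1]-a@ey)<.16)&(P[...,2]>.012)&(P[...,2]<.18)
    m=cv2.erode(m.astype(np.uint8),np.ones((2,2)))>0
    Q=P[m];print(n,len(Q),'lo',np.percentile(Q,.5,0),'hi',np.percentile(Q,99.5,0))
    if n=='scene':
        k=np.percentile(Q[:,2],[15,75]);B=Q[(Q[:,2]>k[0])&(Q[:,2]<k[1])]
        for _ in range(4):
            D=np.c_[B[:,1:],np.ones(len(B))];f=np.linalg.lstsq(D,B[:,0],rcond=None)[0];e=abs(B[:,0]-D@f);B=B[e<max(.002,2*e.std())]
        print(' back X = y*%.4f z*%.4f + %.4f'%tuple(f),'rms',e.std(),'at y=0,z=.08',f[1]*.08+f[2])
    else:
        t=Q[Q[:,2]>np.percentile(Q[:,2],50)-.004]; R=cv2.minAreaRect(t[:,:2].astype(np.float32));print(' top rect',R,'z',np.median(t[:,2]))
        s=t[t[:,1]<a@ey-.08][:,2].mean(),t[t[:,1]>a@ey+.08][:,2].mean();print(' top z right/left',s)
        m2=(abs(P[...,2]-.13)<.006)&(P[...,0]>.005)&(P[...,0]<.2)&(abs(P[...,1])<.15);print(' unit y',np.percentile(P[m2][:,1],[.5,99.5]),'unit top z',np.median(P[m2][:,2]))
E
python3 fr.py
```

```text
t 14.9 pos [ 0.546 -0.031  0.113] F [-0.055 -0.727 -4.376] open 0.11052499790030365 q7 -0.30044829708055243
turn units [ 0.01  -0.01   0.025] shift in target axes [0.89  0.639 0.004]
tcp in unit -0.13926395658201654 -0.017809512727448323 0.11308800656985252
scene 2181 lo [-0.0974 -0.1371  0.0424] hi [-0.0746  0.1157  0.1501]
 back X = y*-0.0033 z*0.0138 + -0.0782 rms 0.0004455630893161023 at y=0,z=.08 -0.0770522776505488
top 395 lo [-0.1004 -0.1496  0.0653] hi [-0.0799  0.1062  0.1526]
 top rect ((-0.08920754492282867, -0.02145160734653473), (0.019747627899050713, 0.2565329074859619), 0.07719455659389496) z 0.1478775577632004
 top z right/left (np.float64(0.14770829745766667), np.float64(0.14768337949743102))
 unit y [-0.13    0.1296] unit top z 0.12893801468472282
```

Call:
send_rows([
  [[0.3,0.4,0.2],[0,0,0],0],
  [[0.3,0.4,0.2],[0,0,0],0],
  [[0.29,0.4,0.2],[0,0,0],0],
  [[0,0.4,0.2],[0,0,0],0],
  [[0,0.4,0.17],[0,0,0],0],
  [[0,0.4,0],[0,0,0],0],
  [[0,0.2,0],[0,0,0],0],
  [[0,0,0],[0,0,0],0],
  [[0,0,0],[0,0,0],0],
])

```text
time_s: 15.75
position: [0.5987, -0.0186, 0.0939]
eef_rot: [3.141, 0.0, 1.502]
ft_force: [-0.2, -0.2, -3.7]
opening: 0.109
finger_force: 107.8
```

```bash
python3 d.py .6194 -.0177 .0933 -3.9; sed -i 's/^    m=cv2.erode.*$/    if n=="scene": m=cv2.erode(m.astype(np.uint8),np.ones((3,3)))>0/; s/^        t=Q\[.*/        g=(abs(P[...,0]-X0)<.02)\&(abs(P[...,1])<.16)\&(abs(P[...,2]-.129)<.006);t=P[g];R=cv2.minAreaRect(t[:,:2].astype(np.float32));print(" top rect",R,"z",np.median(t[:,2]),np.percentile(t[:,1],[.5,99.5]))/' fr.py; python3 fr.py
```

```text
t 15.75 pos [ 0.599 -0.019  0.094] F [-0.184 -0.227 -3.725] open 0.10871214685538703 q7 -0.3330289874809979
turn units [ 0.007  0.002 -0.006] shift in target axes [0.117 1.028 0.028]
tcp in unit -0.08752090389485703 -0.0022893547293018333 0.09386983993901443
scene 1499 lo [-0.0428 -0.1196  0.028 ] hi [-0.0231  0.1312  0.131 ]
 back X = y*0.0001 z*0.0074 + -0.0255 rms 0.00043660386692938704 at y=0,z=.08 -0.024866191105770517
top 595 lo [-0.0488 -0.1317  0.0262] hi [-0.0246  0.1251  0.1324]
 top rect ((-0.0360189825296402, -0.0030814707279205322), (0.2586616277694702, 0.023114977404475212), 89.89771270751953) z 0.12874327691695842 [-0.1319  0.1255]
 top z right/left (np.float64(0.1284611681611892), np.float64(0.12860717970562438))
 unit y [-0.1297  0.1295] unit top z 0.128887840538511
```

Call:
send_rows([
  [[0.07,0.2,0],[0,0,0],0],
  [[0.07,0.2,0],[0,0,0],0],
  [[0,0.2,0],[0,0,0],0],
  [[0,0.15,0],[0,0,0],0],
  [[0,0.05,0],[0,0,0],0],
  [[0,0.05,0],[0,0,0],0],
  [[0,0,0],[0,0,0],0],
  [[0,0,0],[0,0,0],0],
])

```text
time_s: 16.52
position: [0.6157, -0.0169, 0.0938]
eef_rot: [3.141, 0.0, 1.502]
ft_force: [-0.5, 0.9, -4.0]
opening: 0.106
finger_force: 107.8
```

```bash
python3 d.py .6194 -.0177 .0933 -3.9; python3 fr.py
```

```text
t 16.5167 pos [ 0.616 -0.017  0.094] F [-0.492  0.87  -4.036] open 0.10611811559380975 q7 -0.33214898424651706
turn units [ 0.006  0.002 -0.003] shift in target axes [-0.03   0.189  0.027]
tcp in unit -0.07073897269045043 0.0006399089502247485 0.09384279937821359
scene 1780 lo [-0.0264 -0.1168  0.0274] hi [0.0096 0.1343 0.1306]
 back X = y*-0.0667 z*-0.2839 + 0.0313 rms 0.0009488117795882101 at y=0,z=.08 0.008636050584545168
top 792 lo [-0.0317 -0.1294  0.0225] hi [0.0098 0.1294 0.1328]
 top rect ((-0.019072867929935455, -0.00017136335372924805), (0.2593056261539459, 0.02346280962228775), 89.75325012207031) z 0.12867990054202572 [-0.1286  0.1289]
 top z right/left (np.float64(0.12855439708118413), np.float64(0.12868844883605435))
 unit y [-0.1298  0.1297] unit top z 0.12890097561153552
```

Call:
send_rows([
  [[0,0.05,0],[0,0,0],0],
  [[0,0.05,0],[0,0,0],0],
  [[0,0.05,0],[0,0,0],0],
  [[0,0,0],[0,0,0],0],
])

```text
time_s: 16.95
position: [0.6191, -0.0171, 0.094]
eef_rot: [3.14, 0.0, 1.502]
ft_force: [0.0, -0.7, -3.6]
opening: 0.103
finger_force: 107.8
```

Call:
send_rows([
  [[0,0.05,0],[0,0,0],0],
  [[0,0,0],[0,0,0],0],
  [[0,0.05,0],[0,0,0],0],
  [[0,0,0],[0,0,0],0],
])

```text
time_s: 17.28
position: [0.6202, -0.0171, 0.0937]
eef_rot: [-3.141, 0.0, 1.503]
ft_force: [-2.2, -0.5, -3.2]
opening: 0.107
finger_force: 108.0
```

Call:
send_rows([
  [[0,0.05,0],[0,0,0],0],
  [[0,0,0],[0,0,0],0],
  [[0,0.05,0],[0,0,0],0],
  [[0,0,0],[0,0,0],0],
])

```text
time_s: 17.62
position: [0.6212, -0.0172, 0.0934]
eef_rot: [-3.139, 0.001, 1.503]
ft_force: [-6.9, 0.8, -2.2]
opening: 0.109
finger_force: 108.2
```

Call:
send_rows([
  [[0,0.05,0],[0,0,0],0],
  [[0,0,0],[0,0,0],0],
  [[0,0,0],[0,0,0],0],
])

```text
time_s: 17.87
position: [0.6215, -0.0172, 0.0932]
eef_rot: [-3.137, 0.001, 1.503]
ft_force: [-8.6, 0.9, -1.7]
opening: 0.109
finger_force: 108.3
```

Call:
send_rows([
  [[0,0.05,-0.02],[0,0,0],0],
  [[0,0.03,0],[0,0,0],0],
  [[0,0,0],[0,0,0],0],
  [[0,0,0],[0,0,0],0],
  [[0,0,0],[0,0,0],0],
])

```text
time_s: 18.28
position: [0.622, -0.0173, 0.0932]
eef_rot: [-3.135, 0.001, 1.503]
ft_force: [-10.6, 0.7, -2.1]
opening: 0.11
finger_force: 108.3
```

```bash
python3 fr.py | grep -v back; python3 - <<'E'
from h import *
for i in range(4):
    c=cap('scene'); s=r.read_state(); print(s['time_s'],s['ft_force'].round(2),s['position'].round(4),s['ft_torque'].round(3))
a=c['img'][140:330,110:330,::-1]; cv2.imwrite('pics/s5.png',cv2.resize(a,None,fx=3,fy=3,interpolation=cv2.INTER_CUBIC))
c=cap('top')['img'][20:180,260:420,::-1];cv2.imwrite('pics/t5.png',cv2.resize(c,None,fx=3.7,fy=3.7,interpolation=cv2.INTER_CUBIC))
E
```

```text
tcp in unit -0.0644197582213014 0.0006110745113201022 0.0931935536436392
scene 1855 lo [-0.0198 -0.118   0.0265] hi [0.0132 0.1348 0.1306]
top 779 lo [-0.025  -0.1293  0.0231] hi [0.0159 0.129  0.1326]
 top rect ((-0.00942416675388813, -8.493661880493164e-07), (0.031760212033987045, 0.259563148021698), 0.02132234536111355) z 0.12838589935788486 [-0.1293  0.1296]
 top z right/left (np.float64(0.12837108152043342), np.float64(0.12834625443238917))
 unit y [-0.1298  0.1298] unit top z 0.12887133347805835
18.4333 [-11.04   1.05  -1.24] [ 0.622  -0.0173  0.0932] [0.126 2.008 0.019]
18.4833 [-10.86   0.19  -0.49] [ 0.622  -0.0173  0.0932] [0.086 2.009 0.055]
18.5333 [-9.57 -0.58 -1.79] [ 0.622  -0.0173  0.0932] [ 0.074  2.038 -0.048]
18.5833 [-9.75  0.36 -1.6 ] [ 0.6219 -0.0173  0.0932] [ 0.141  2.106 -0.017]
```

View pics/s5.png

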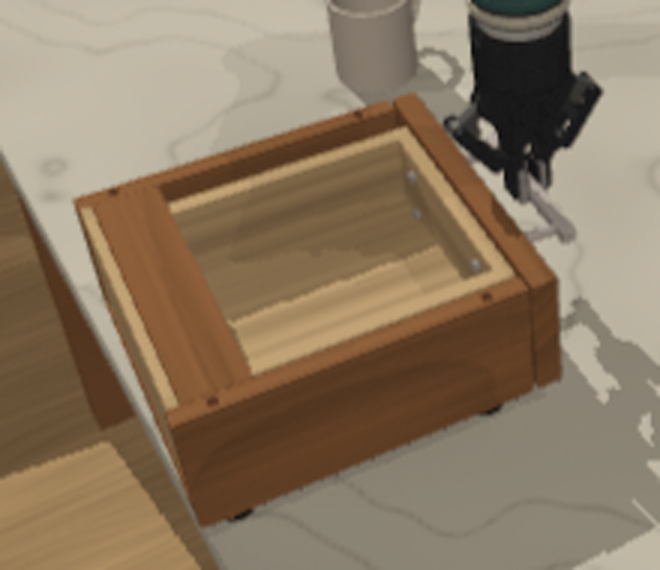

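View pics/t5.png

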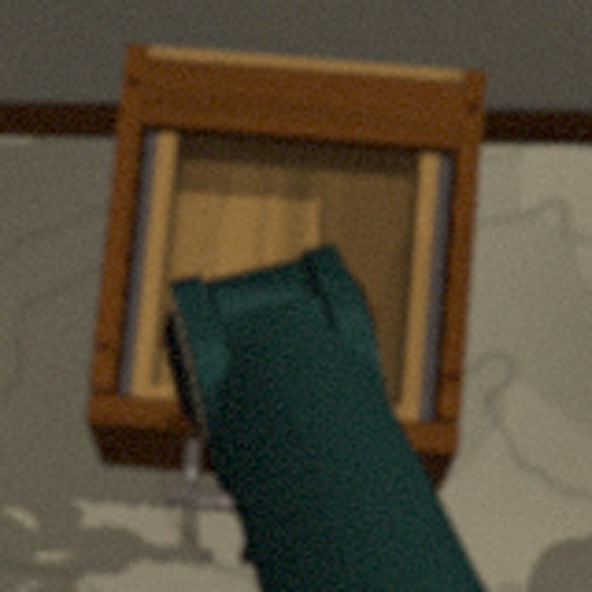

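The scene crop shows the front covering the unit with its top edge level with the sides ((400,100) to (550,275)) and its bottom at (548,385), clear of the counter. The top crop shows its edges in line with the sides at (95,420) and (455,440). Next I'll check that it lies flat by rectifying the left end face.

```bash
cat > tilt.py <<'E'
import sys
from h import *
o=np.array([.6862,-.0223]);ex=np.array([.2612,-.0178]);ex/=np.linalg.norm(ex);ey=np.array([-ex[1],ex[0]])
cs=[cap('scene') for _ in range(6)];c=cs[0];im=np.mean([k['img'] for k in cs],0).astype(np.float32)
# rectify plane Y=.13: cols X -.06...06, rows z .14..0, 0.2 mm/px
def pr(X,z):
    w=np.r_[o+X*ex+.130*ey,z];p=c['K']@(c['R']@w+c['t']);return p[:2]/p[2]
src=np.float32([pr(-.06,.14),pr(.06,.14),pr(.06,0),pr(-.06,0)]);dst=np.float32([[0,0],[600,0],[600,700],[0,700]])
w=cv2.warpPerspective(im,cv2.getPerspectiveTransform(src,dst),(600,700),flags=cv2.INTER_CUBIC)
if len(sys.argv)>1: cv2.imwrite('pics/'+sys.argv[1],w[::,::,::-1][:,:].clip(0,255)[50:650])
b=cv2.GaussianBlur(w[...,0]-w[...,2],(0,0),4); g=cv2.GaussianBlur(w[...,0],(0,0),3)
zs=[];e1=[];e2=[]
for row in range(90,560,5):
    L=b[row,60:230]; d=np.gradient(L); i=d.argmax(); k=slice(max(i-12,0),i+13); e1.append((np.arange(60,230)[k]*d[k].clip(0)).sum()/d[k].clip(0).sum())
    G=g[row,250:310]; i=G.argmin(); e2.append(250+i); zs.append(.14-row*.0002)
zs=np.array(zs)
for n,e in(('outer edge',e1),('gap',e2)):
    x=np.array(e)*.0002-.06;ok=abs(x-np.median(x))<.004
    for _ in range(3):
        f=np.polyfit(zs[ok],x[ok],1);q=abs(x-np.polyval(f,zs));ok=q<max(.0008,2*q[ok].std())
    print(n,'slope dX/dz %.4f'%f[0],'X at .08 %.4f'%np.polyval(f,.08),ok.sum(),len(ok),'rms',q[ok].std())
s=r.read_state();print(s['time_s'],s['ft_force'],s['eef_rot'])
E
python3 tilt.py rect.png
```

```text
outer edge slope dX/dz 0.0081 X at .08 -0.0222 94 94 rms 0.00021217689518091232
gap slope dX/dz 0.0062 X at .08 -0.0006 94 94 rms 0.00024050881654426347
18.9333 [-9.30717778  0.39712702 -0.83145608] [-3.13502990e+00  1.04690221e-03  1.50286355e+00][ WARN:0@9.072] global loadsave.cpp:1063 imwrite_ Unsupported depth image for selected encoder is fallbacked to CV_8U.
```

View pics/rect.png

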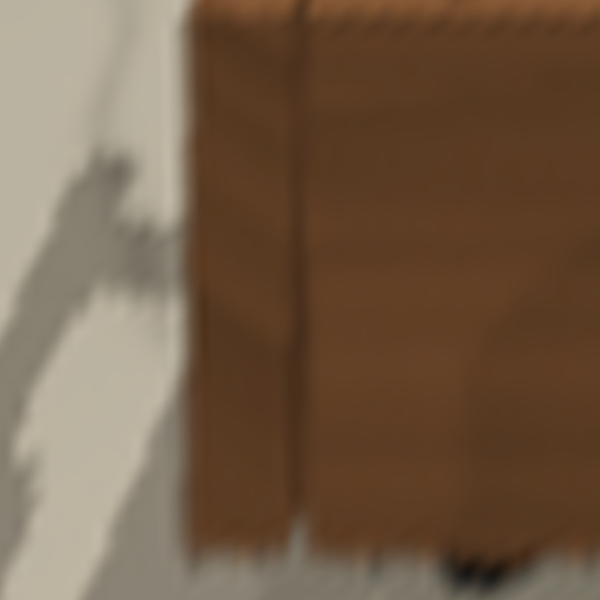

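The rectified end face shows the board (x 190–295) beside the unit's side. The gap is slightly wider at the bottom ((295,540)) than at the top, a lean of about 0.4°. I'll turn the tool a little the other way and raise the push to 12 N.

Call:
send_rows([
  [[0,0.02,-0.02],[-0.05,0,0],0],
  [[0,0.02,0],[-0.05,0,0],0],
  [[0,0,0],[0,0,0],0],
  [[0,0,0],[0,0,0],0],
])

```text
time_s: 19.27
position: [0.6221, -0.0173, 0.0931]
eef_rot: [3.141, 0.001, 1.503]
ft_force: [-10.0, 1.9, -2.1]
opening: 0.109
finger_force: 108.2
```

```bash
python3 tilt.py; python3 fr.py | grep top
```

```text
outer edge slope dX/dz 0.0066 X at .08 -0.0221 94 94 rms 0.00021606561993106282
gap slope dX/dz 0.0083 X at .08 -0.0006 85 94 rms 0.00019599759493315575
19.5667 [-9.95516318  0.87482345 -1.53705058] [3.14094311e+00 1.09746815e-03 1.50286889e+00]
top 778 lo [-0.0247 -0.1292  0.0269] hi [0.0163 0.1288 0.1328]
 top rect ((-0.009092846885323524, -7.748603820800781e-06), (0.259824275970459, 0.03139883279800415), 89.95487976074219) z 0.12853601614623864 [-0.1297  0.1293]
 top z right/left (np.float64(0.12848525571236397), np.float64(0.12845916410565056))
 unit y [-0.1299  0.1296] unit top z 0.12890535540896142
```

The tool turned 0.4° but the board hardly moved, so the drawer face is already holding it flat. I'll bring the push up to 12 N.

Call:
send_rows([
  [[0,0.05,-0.02],[0,0,0],0],
  [[0,0.02,0],[0,0,0],0],
  [[0,0,0],[0,0,0],0],
  [[0,0,0],[0,0,0],0],
  [[0,0,0],[0,0,0],0],
])

```text
time_s: 20.08
position: [0.6225, -0.0173, 0.0931]
eef_rot: [-3.14, 0.001, 1.503]
ft_force: [-13.3, 0.4, -2.9]
opening: 0.106
finger_force: 108.2
```

```bash
python3 - <<'E'
from h import *
F=[]
for i in range(12): cap('top'); F.append(r.read_state()['ft_force'])
print(np.mean(F,0),np.std(F,0))
E
python3 fr.py | grep top;python3 tilt.py
```

```text
[-12.64124655   0.52697127  -2.56757191] [0.50903977 0.46258789 0.33609919]
top 781 lo [-0.0243 -0.1295  0.0237] hi [0.017  0.1289 0.1325]
 top rect ((-0.008630597032606602, -0.00024631619453430176), (0.25977185368537903, 0.031111398711800575), 89.9798812866211) z 0.12827830640802435 [-0.1296  0.1295]
 top z right/left (np.float64(0.12841959359944374), np.float64(0.12826534669703632))
 unit y [-0.1299  0.1296] unit top z 0.12897921053773603
outer edge slope dX/dz 0.0131 X at .08 -0.0216 90 94 rms 0.00019405013980935526
gap slope dX/dz 0.0085 X at .08 -0.0004 88 94 rms 0.0002012977333950493
21.0833 [-12.12387821   0.75698181  -2.84846186] [-3.14002067e+00  1.30964315e-03  1.50290367e+00]
```

```bash
python3 tilt.py;python3 tilt.py
```

```text
outer edge slope dX/dz 0.0133 X at .08 -0.0216 89 94 rms 0.0001932628967318242
gap slope dX/dz 0.0084 X at .08 -0.0004 86 94 rms 0.00019357727149693096
21.3833 [-14.10345358   0.17780004  -2.17591684] [-3.14000938e+00  1.32164021e-03  1.50285763e+00]
outer edge slope dX/dz 0.0134 X at .08 -0.0216 89 94 rms 0.0002052820219500511
gap slope dX/dz 0.0090 X at .08 -0.0004 86 94 rms 0.0001953904414430292
21.6833 [-12.66813585   0.41464519  -3.21936398] [-3.14003454e+00  1.33576823e-03  1.50286251e+00]
```

Call:
send_rows([
  [[0,0,-0.02],[-0.05,0,0],0],
  [[0,0,0],[-0.05,0,0],0],
  [[0,0,0],[0,0,0],0],
  [[0,0,0],[0,0,0],0],
])

```text
time_s: 22.02
position: [0.6224, -0.0173, 0.0931]
eef_rot: [3.135, 0.001, 1.503]
ft_force: [-10.7, -0.0, -5.0]
opening: 0.106
finger_force: 107.9
```

```bash
python3 tilt.py;python3 tilt.py;python3 fr.py | grep top
```

```text
outer edge slope dX/dz 0.0131 X at .08 -0.0218 88 94 rms 0.00018389935361025868
gap slope dX/dz 0.0087 X at .08 -0.0005 85 94 rms 0.00018186687051627594
22.3167 [-11.95739238   1.2389247   -4.76616419] [3.13468265e+00 1.21503736e-03 1.50298625e+00]
outer edge slope dX/dz 0.0120 X at .08 -0.0218 88 94 rms 0.0001892626581343612
gap slope dX/dz 0.0087 X at .08 -0.0005 86 94 rms 0.00018204019203728713
22.6167 [-11.66955282   1.39506929  -4.46130094] [3.13474795e+00 1.28385654e-03 1.50290511e+00]
top 783 lo [-0.0246 -0.1296  0.0305] hi [0.0164 0.1288 0.1329]
 top rect ((-0.00895357970148325, 5.9604644775390625e-06), (0.031398605555295944, 0.25973889231681824), 0.09613757580518723) z 0.1283620499848535 [-0.1296  0.1294]
 top z right/left (np.float64(0.12825165230297464), np.float64(0.128332823163377))
 unit y [-0.13    0.1296] unit top z 0.12896717127376847
```

```bash
python3 -c "
from station import r
print(r.read_state()['ft_force']);print(r.hand_in())"
```

```text
[-11.691524     0.68291185  -5.47470665]
the job is handed in; nothing more can be done
None
```

The job is handed in: the drawer was pushed shut first, and the lower front is held in the gripper against the drawer box with about 12 N, centred to within 1 mm and clear of the counter; its top edge measured about 0.6 mm below the unit's sides, and its flatness was judged from camera and force readings.

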